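Release a processor cooler from its bench fixture and hold it up level

ROBOT

A 6-joint arm with a two-finger parallel gripper is mounted at the origin on the work surface. World frame = base frame: x ahead of the robot, y to its left, z up, the work surface at z = 0. Lengths are in mm, angles in rad, forces in N, time in s.
With the tool pointing down it reaches from about 400 to 925 mm from the base axis. Payload 12.5 kg.
Tool frame: the origin (TCP) lies between the finger pads; the fingertips stand 19 mm ahead of it and the grasp point (between the pads) is the TCP (env.nose_length is the distance from the TCP to the fingertips, in mm); z points along the fingers, y is the line along which they close (so a half turn about z gives the same grasp; the last joint's range is limited). The gripper opens to 95 mm and grips with 3 to 60 N. Pads are 20 mm wide; open, the fingers measure 119 mm over their backs; the gripper's body (75 mm by 180 mm) begins 59 mm behind the grasp point.
Start: joints at [1.059, 0.491, 1.559, -0, 1.092, -0.106], TCP at [246.706, 574.265, 233.661] pointing down, gripper open.
Joint ranges: [-3.1, 3.1], [-0.84, 2.19], [0.05, 2.79], [-1.13, 4.28], [0.06, 2.93], [-2.69, 2.69]. Speed limits (rad/s): [2.22, 2.22, 2.79, 3.14, 3.14, 3.14].

INTERFACE

Orientations are given as [roll, pitch, yaw] about the fixed x, y, z axes, in that order (R = Rz(yaw) Ry(pitch) Rx(roll)).
In Python, from cell import env gives the robot as it stands. The module is installed in compiled form; this text tells all that it offers.
- The arm moves only by the tool drive_tool, never from a script. Its argument "rows" is a list that holds one entry, the list of rows, each a list of 7 numbers: the shift along the tool's x, y, z scaled (see below), then the turn, a rotation vector about the tool's x, y, z scaled (see below), then the opening, from 0 (shut) to 1 (fully open). In form: [[[tx, ty, tz, ax, ay, az, jaw], ...]]. A call has 1 to 5 rows; each row shifts and turns the commanded pose from where the row before left it, along the tool's axes as they then stand; what a row does not reach is not made up. The controller multiplies each number of a shift by 250 mm and each number of a turn by 180 degrees. A row lasts 1/8 s, in which the tool goes at most 62.5 mm and 10.7 degrees, less where a joint would pass 70% of its speed; a pose out of reach is approached as far as the arm can. A call with a number of a shift or a turn outside -1 to 1 is refused whole. A call with a gripper value outside its range is refused whole. The fingers move at their own pace and stop on an object; the grip force is fixed at half the most. Time passes only in rows, so rows that do not move let the fingers close. It gives the time, the measured TCP pose, the force, the opening and the grip force at its end, in the units of the state.
- env.state(): the state, without advancing time (a new reading comes with each control period).
- env.read_camera(name): name is "scene" or "top" or "wrist"; returns a dict with "color" (480x640x3 uint8, blue, green, red), "camera_matrix" (3x3 intrinsics, pixels), "k1" (the pictures are not rectified: a ray, as slopes to the right and down, at radius r is drawn at 1 + k1 r^2 times it, then the intrinsics apply), "pose" (4x4, takes a point from camera to world coordinates). Camera axes: x right, y up, looking along -z (the intrinsics and any distortion apply to the point x, -y, -z); pixel columns grow to the right and rows downward; lengths in mm; the calibration is good to about 2 mm. A picture is of the moment at which its call begins. There is no depth.
- env.job_done(): hands the job in; it is judged then, once.
Trained networks look in a picture, given as the dict that the camera call returned (one of the last four; its "shot" number tells which), for a name from the list of things; names that differ only in an ending like _2 or _b are one class to them, and where a whole thing is asked for, a point or a joint stands for the part that bears it (a point fixed in the world has none). Each returns a list of dicts, best first, with "score" (0 to 1); they miss things now and then, are a little off and sometimes report something else, mostly with a low value. They report only what shows in the picture. A call takes as long as a camera call.
- env.search_frame(name, picture): "at" ([x, y, z] in mm, in the coordinates of the camera as it stood for that picture, good to about 4 mm: the middle of the surface that is visible of it).
- env.place_of(name, picture): "at" ([x, y, z] in mm, in the coordinates of the camera as it stood for that picture, good to about 4 mm: a listed point, or the origin of a listed thing).
The state is a dict: "t": time; "joints": joint angles; "qvel": joint speeds; "tau": joint torques, N m; "eef_pos": TCP position; "tcp_rot": TCP orientation; "ft_force": force on the tool from outside, world axes, zero at the start; "moment": the same for the moment, N m; "opening": opening from 0.0 (shut) to 1.0 (fully open); "grip_force": force on a finger pad.
Only numpy, scipy, OpenCV 4.12 (cv2) and the standard library are available. Lean on these libraries where they do the work, as an engineer would, in place of code of your own. Each camera call takes 0.05 s, during which the arm holds its last target. There are 200 camera calls.

TASK

Free the black-topped processor cooler from the bench fixture: wind the crank anticlockwise (seen from above) by its orange knob, a full turn and a little more until it stops, so that the steel latch draws right back off the cooler's mounting bar. Then grip the cooler by its fins, lift it straight up, keeping it level all the way, and finish still holding it in the gripper, steady and level above its seat, with at least 10 cm of clear air under it so the contact face can be inspected. Leave the crank wound back and do not disturb the other things on the desk.

Things in the scene. Friction and masses are not known exactly. Their poses are not given: they have to be found in the camera images.
- jig: bench fixture bolted to the desk: grey base plate 130 (x) x 320 (y) x 15 mm, with a blue gear housing and crank towards its -y end and the seat of the cooler towards its +y end. Origin: centre of its underside on the desk; z up; it stands at varying place and yaw
- seat (a point): centre of the seat's flat top, 35 mm above the desk, 95 mm towards +y from the fixture's origin. Two 4 mm high black strips locate the cooler's copper foot between them (3 mm play each side in the fixture's x)
- crank_axis (a point): point on the crank's upright axis, 97 mm above the desk (mid-height of the knob), 85 mm towards -y from the fixture's origin. The crank disc is 116 mm across, its top 74 mm above the desk, hub top 79 mm
- crank (a joint): angle of the crank, rad, growing anticlockwise seen from above; stops at 0 and at 7.3. It starts between 0 and 0.9, so winding it to its stop takes a full turn or slightly more. About 0.05 N m of friction; it stays where it is left. At 0 the knob points towards the fixture's -y. Each rad draws the latch back 5.5 mm
- knob (a point): centre of the orange crank knob: an upright cylinder 24 mm across, 75 to 119 mm above the desk, 45 mm from the crank's axis; this point is 97 mm above the desk. The knob spins freely on its own pin, so it can be gripped from above and carried round the circle without turning the hand
- latch_tip (a point): red front end of the flat steel latch (20 mm wide, 6 mm thick, its underside 48.5 mm above the desk) that slides along the fixture's y. At the start it overlaps the cooler's mounting bar by 13 to 18 mm and blocks lifting; wound back it lies 22 mm clear of it
- cooler: the cooler to lift, in the fixture: silvery fin block 60 mm (its x) x 80 mm (its y), from 28 to 85 mm above its underside, black top, on a copper foot 44 x 44 mm and a steel mounting bar 24 x 112 mm (along y, 8 to 12 mm above its underside). Origin: centre of its underside; z up. Grip it across the 60 mm. About 0.42 kg (0.3 to 0.55), stiff
- fan: loose 92 x 92 x 25 mm black case fan lying flat, white blades, behind the fixture; bystander. Origin: centre of underside
- ram_box: cardboard memory box 50 x 140 x 22 mm behind the fixture; bystander. Origin: centre of underside
- screwdriver: screwdriver 160 mm long lying in front of the fixture (robot's side); bystander. x axis runs along it to the tip
- paste_jar: grey jar with white cap, 40 mm across, 40 mm tall, in front of the fixture; bystander. Origin: centre of underside
- mug: blue mug, 80 mm across, 90 mm tall, off to one side; bystander. Origin: centre of underside
- spare: spare cooler like the one in the fixture but with a WHITE top, standing on the desk off to one side; bystander, not to be touched. Origin: centre of underside
- screw_tray: yellow divided tray 100 x 140 x 30 mm off to one side; bystander. Origin: centre of underside

How it is judged (in metres and radians):
On the way, in this order (a step that is already met when the one before it is completed fails the run):
1. the crank is wound anticlockwise to its stop (within 0.3 rad), while the cooler still sits on its seat (value of joint crank above 7 rad and height (world z) of cooler below 0.05 m), for 0.2 s.
2. the cooler is held by the fingers, level, at least 95 mm above its seat and touching nothing of the fixture (height (world z) of cooler above 0.13 m and angle between cooler's own z axis and vertical below 0.12 rad and horizontal distance between cooler and seat below 0.08 m and contact force between cooler and jig below 0.1 N and contact force between cooler and the fingers above 1 N), for 0.3 s.
At the end, for the whole second after the job is handed in: Cooler held in the fingers (over 1 N), underside at least 95 mm above its seat, within 80 mm of straight above it, within 0.12 rad of level, still (under 20 mm/s, 0.15 rad/s), not touching the fixture; crank within 0.3 rad of its wound-back stop (all of step 2 and value of joint crank above 7 rad and linear speed of cooler below 0.02 m/s and angular speed of cooler below 0.15 rad/s); the arm keeps its last pose, push and grip.
It fails at once if the cooler is tipped more than 0.35 rad (20 degrees) (angle between cooler's own z axis and vertical above 0.35 rad).
It fails at once if any of the other things on the desk (fan, memory box, screwdriver, jar, mug, spare cooler, tray) is shifted more than 30 mm (distance of any of fan, ram_box, screwdriver, paste_jar, mug, spare, screw_tray from where it was at the start of the episode above 0.03 m).
It also fails if it takes over 64 s, if anything falls off the work surface, if the arm or the gripper's body presses on something with over 40 N, if the wrist force passes 120 N, or if a joint passes its speed limit or range.

## Working session

There is one attempt and no reset: what is moved stays moved. The work goes in short steps, Python scripts to look and compute and a tool call to move; the robot and the scene stay as the last step left them, time stands still between calls to the robot, and variables do not carry over. Pictures are saved under pics/ and viewed, at most 10 in all, crops included, and the job is handed in when it is done.

Besides the shell and the picture viewer there is one more tool, called after "Call:" as name(argument=value, ...), one argument or row to a line, values as JSON. drive_tool: Moves the arm, as the interface text tells. Its arguments: {"type":"object","properties":{"rows":{"type":"array","items":{"type":"array","items":{"type":"array","items":{"type":"number","minimum":-1,"maximum":1}}}}},"required":["rows"]}

```bash
mkdir -p pics
cat > h.py <<'E'
from cell import env
import numpy as np, cv2
def W(p,a): return (p["pose"]@np.r_[a,1])[:3]
def px(p,w):
    c=np.linalg.inv(p["pose"])@np.r_[w,1]; s=np.array([c[0],-c[1]])/-c[2]; s=s*(1+p["k1"]*(s@s)); return (p["camera_matrix"]@np.r_[s,1])[:2]
E
python3 - <<'E'
from h import *
s=env.state(); print(s["eef_pos"],s["tcp_rot"],s["opening"],env.nose_length)
ims=[]
for c in ["scene","top"]:
    p=env.read_camera(c); im=p["color"].copy()
    for n in ["jig","seat","crank_axis","knob","latch_tip","cooler","spare","mug","screw_tray","fan","ram_box","paste_jar","screwdriver"]:
        r=env.place_of(n,p)
        for d in r[:2]:
            w=W(p,d["at"]); print(c,n,round(d["score"],2),w.round(0))
        if r:
            u=px(p,W(p,r[0]["at"])).astype(int); cv2.circle(im,tuple(map(int,u)),3,(0,0,255),-1); cv2.putText(im,n,tuple(map(int,u)),0,.4,(255,0,255),1)
    cv2.imwrite(f"pics/{c}0.png",im)
E
```

```text
[246.58276489 574.06028645 233.0659125 ] [-3.14047608e+00 -9.56169875e-05  2.73582293e+00] 0.998814242103299 19.0
scene jig 0.68 [502.  88.  -6.]
scene seat 0.84 [536. 175.  37.]
scene crank_axis 0.93 [471.   4.  94.]
scene knob 0.56 [491. -35.  93.]
scene latch_tip 0.54 [518. 139.  43.]
scene cooler 0.71 [534. 175.  34.]
scene spare 0.8 [ 410. -423.    1.]
scene mug 0.97 [409. 382.   0.]
scene screw_tray 0.79 [618. 426.  -0.]
scene fan 0.89 [676. 138.  -4.]
scene ram_box 0.69 [602. -26.  -1.]
scene paste_jar 0.85 [360.  36.  -3.]
scene paste_jar 0.31 [601. -29.  -1.]
scene screwdriver 0.89 [411. 210.  -1.]
top jig 0.79 [508.  89.   2.]
top seat 0.64 [537. 178.  38.]
top knob 0.85 [485. -36.  94.]
top knob 0.56 [ 412. -417.    2.]
top latch_tip 0.57 [538. 178.  37.]
top cooler 0.61 [540. 181.  33.]
top spare 0.8 [ 411. -419.   -1.]
top mug 0.81 [406. 386.  -2.]
top screw_tray 0.94 [620. 424.   2.]
top fan 0.63 [676. 141.   0.]
top fan 0.16 [522. 143.  51.]
top ram_box 0.58 [598. -26.  -5.]
top paste_jar 0.79 [361.  36.   3.]
top screwdriver 0.72 [413. 212.   2.]
top screwdriver 0.61 [409. 384.  -5.]
```

View pics/top0.png

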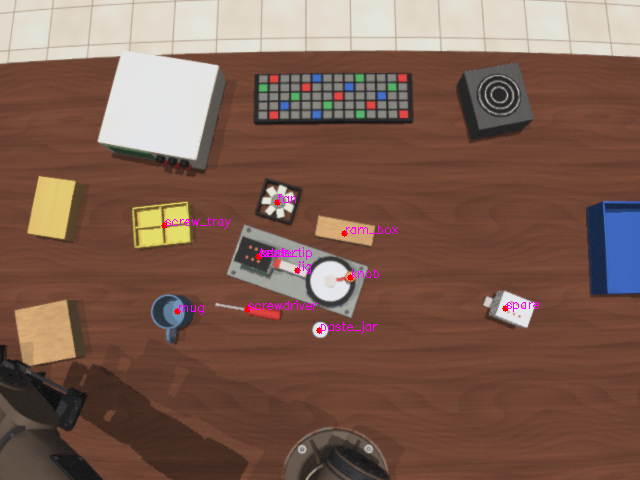

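View pics/scene0.png

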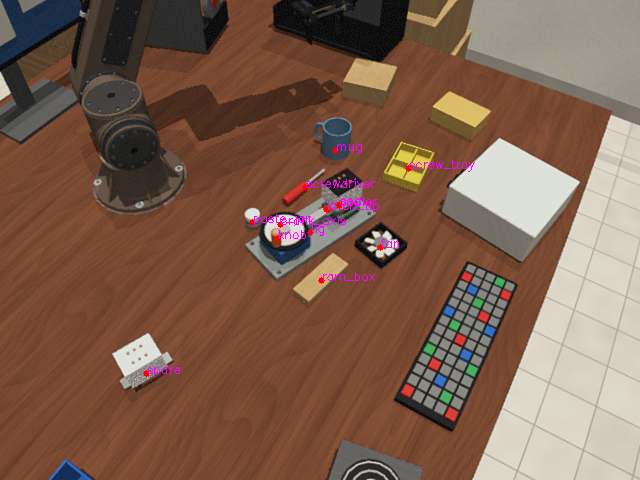

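The top view shows the jig at about (300,270) px with the knob at (350,277) and the cooler at (258,257). The scene view agrees with it. The fixture works out at about (503,88) with a yaw of about -21°, and the crank starts at about 0.76 rad. I'll write a planner and move above the knob.

```bash
cat >> h.py <<'E'
from scipy.spatial.transform import Rotation as Ro
def plan(pts,yaw,jaw,start=None):
    """rows through world points (tool down, final yaw spread evenly)"""
    s=env.state(); P=np.array(s["eef_pos"] if start is None else start,float); R=Ro.from_euler("xyz",s["tcp_rot"]); G=Ro.from_euler("xyz",[np.pi,0,yaw])
    n=len(pts); rows=[]
    for i,p in enumerate(pts):
        t=np.round(R.inv().apply(np.array(p)-P)/250,3); P=P+R.apply(t*250)
        a=np.round((R.inv()*G).as_rotvec()/np.pi/(n-i),3); R=R*Ro.from_rotvec(a*np.pi)
        rows.append([*(t+0).tolist(),*(a+0).tolist(),jaw])
    for i in range(0,n,5): print("[["+",".join(str(r).replace(" ","") for r in rows[i:i+5])+"]]")
    print("end",P.round(1))
def line(a,b,n): return [np.array(a)+(np.array(b)-np.array(a))*k/n for k in range(1,n+1)]
YAW=np.deg2rad(69.1)
E
python3 -c "
from h import *
plan(line(env.state()['eef_pos'],[488,-36,200],15),YAW,1)"
```

```text
[[[-0.123,-0.124,0.009,0.0,0.0,0.032,1],[-0.136,-0.111,0.009,0.0,0.0,0.032,1],[-0.145,-0.097,0.009,0.0,0.0,0.033,1],[-0.155,-0.082,0.009,0.0,0.0,0.032,1],[-0.162,-0.065,0.009,0.0,0.0,0.033,1]]]
[[[-0.169,-0.048,0.009,0.0,0.0,0.032,1],[-0.172,-0.031,0.009,0.0,0.0,0.033,1],[-0.174,-0.014,0.009,0.0,0.0,0.032,1],[-0.175,0.005,0.009,0.0,0.0,0.033,1],[-0.174,0.022,0.009,0.0,0.0,0.032,1]]]
[[[-0.17,0.04,0.009,0.0,0.0,0.033,1],[-0.166,0.057,0.009,0.0,0.0,0.032,1],[-0.158,0.074,0.009,0.0,0.0,0.033,1],[-0.151,0.089,0.008,0.0,0.0,0.032,1],[-0.14,0.105,0.009,0.0,0.0,0.033,1]]]
end [488.1 -35.9 200.1]
```

Call:
drive_tool(
  rows=[
    [[-0.123,-0.124,0.009,0.0,0.0,0.032,1],[-0.136,-0.111,0.009,0.0,0.0,0.032,1],[-0.145,-0.097,0.009,0.0,0.0,0.033,1],[-0.155,-0.082,0.009,0.0,0.0,0.032,1],[-0.162,-0.065,0.009,0.0,0.0,0.033,1]],
  ],
)

```text
t: 2.02
eef_pos: [327.4, 369.7, 222.5]
tcp_rot: [3.141, -0.0, 2.224]
ft_force: [0.0, 0.2, 0.9]
opening: 1.004
grip_force: 0.0
```

Call:
drive_tool(
  rows=[
    [[-0.169,-0.048,0.009,0.0,0.0,0.032,1],[-0.172,-0.031,0.009,0.0,0.0,0.033,1],[-0.174,-0.014,0.009,0.0,0.0,0.032,1],[-0.175,0.005,0.009,0.0,0.0,0.033,1],[-0.174,0.022,0.009,0.0,0.0,0.032,1]],
  ],
)

```text
t: 2.65
eef_pos: [408.0, 166.1, 211.3]
tcp_rot: [3.141, -0.0, 1.715]
ft_force: [0.9, 0.7, 0.1]
opening: 0.998
grip_force: 0.0
```

Call:
drive_tool(
  rows=[
    [[-0.17,0.04,0.009,0.0,0.0,0.033,1],[-0.166,0.057,0.009,0.0,0.0,0.032,1],[-0.158,0.074,0.009,0.0,0.0,0.033,1],[-0.151,0.089,0.008,0.0,0.0,0.032,1],[-0.14,0.105,0.009,0.0,0.0,0.033,1]],
  ],
)

```text
t: 3.28
eef_pos: [488.6, -37.5, 200.2]
tcp_rot: [3.141, -0.0, 1.202]
ft_force: [-0.1, 0.0, 0.4]
opening: 0.998
grip_force: 0.0
```

Run:
```python
from h import *
s=env.state(); print(s["t"],s["eef_pos"],s["tcp_rot"])
for c in ["wrist","top","scene"]:
    p=env.read_camera(c)
    if c=="wrist": cv2.imwrite("pics/w1.png",p["color"])
    for n in ["jig","seat","crank_axis","knob","latch_tip","cooler"]:
        for d in env.place_of(n,p)[:1]: print(c,n,round(d["score"],2),W(p,d["at"]).round(1))
```

```text
3.275 [488.56302735 -37.45363221 200.23774576] [ 3.14113050e+00 -2.22513535e-04  1.20226131e+00]
wrist crank_axis 0.61 [480.5  14.   96.1]
wrist knob 0.72 [488.  -37.2  95.6]
top jig 0.66 [510.2  92.    1.4]
top seat 0.69 [536.9 177.5  38.6]
top latch_tip 0.78 [521.2 141.9  52.9]
top cooler 0.78 [538.7 184.1  28.8]
scene jig 0.67 [505.5  84.7  -3.5]
scene seat 0.78 [535.9 174.5  36.7]
scene crank_axis 0.76 [475.4   7.5  91.6]
scene knob 0.38 [476.6   5.1  95.7]
scene latch_tip 0.46 [518.1 142.3  50.9]
scene cooler 0.93 [534.3 173.5  33.8]
```

View pics/w1.png

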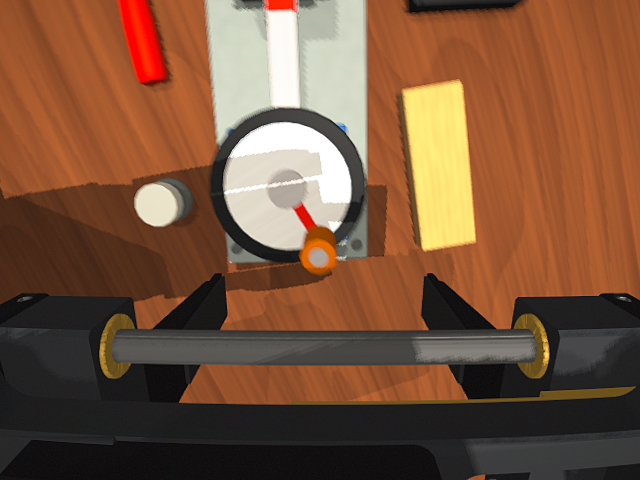

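Wrist view: knob top at (318,257), hub at (287,188), disc centre near (287,186), and the latch's red end at the top edge (282,5). I'll unproject these at their known heights.

```bash
cat >> h.py <<'E'
def unp(p,uv,z):
    K=p["camera_matrix"]; s=np.array([(uv[0]-K[0,2])/K[0,0],(uv[1]-K[1,2])/K[1,1]]); t=s.copy()
    for _ in range(20): t=s/(1+p["k1"]*(t@t))
    d=p["pose"][:3,:3]@[t[0],-t[1],-1]; o=p["pose"][:3,3]; return o+d*(z-o[2])/d[2]
E
python3 - <<'E'
from h import *
p=env.read_camera("wrist"); im=p["color"]
for n,uv,z in [("knobtop",(318,257),119),("hub",(287,188),79),("latchL",(268,50),54.5),("latchR",(299,50),54.5),("jigTL",(207,5),15),("jigBL",(229,262),15),("jigTR",(367,5),15),("jigBR",(367,262),15)]: print(n,unp(p,uv,z).round(1))
hsv=cv2.cvtColor(im,cv2.COLOR_BGR2HSV)
# dark rim of disc: fit ellipse to white interior + rim
m=((hsv[...,2]<70)&(np.hypot(*(np.indices(im.shape[:2]).transpose(1,2,0)-[186,287]).transpose(2,0,1))<85)).astype(np.uint8)
c=max(cv2.findContours(m,cv2.RETR_EXTERNAL,cv2.CHAIN_APPROX_NONE)[0],key=cv2.contourArea)
e=cv2.fitEllipse(cv2.convexHull(c)); print(e,unp(p,e[0],74).round(1))
E
```

```text
knobtop [486.3 -33.9 119. ]
hub [479.1  10.8  79. ]
latchL [500.8 107.   54.5]
latchR [521.8  98.9  54.5]
jigTL [465.9 167.6  15. ]
jigBL [393.7 -38.8  15. ]
jigTR [586.6 120.3  15. ]
jigBR [514.1 -84.7  15. ]
((287.0180969238281, 184.7381591796875), (155.43055725097656, 157.94866943359375), 134.50616455078125) [479.4  12.6  74. ]
```

The wrist measurements are consistent: plate width 129.6 mm, crank radius 45.3 mm, and plate edges and latch at 70.6°. That puts the axis at (479,11) and the crank at about 0.5 rad. Next I descend on the knob.

```bash
sed -i 's/deg2rad(69.1)/deg2rad(70.6)/' h.py; python3 -c "
from h import *
plan(line(env.state()['eef_pos'],[486.5,-34,101],5),YAW,1)"
```

```text
[[[0.001,-0.002,0.079,0.0,0.0,-0.002,1],[0.001,-0.002,0.08,0.0,0.0,-0.002,1],[0.001,-0.001,0.079,0.0,0.0,-0.001,1],[0.001,-0.002,0.079,0.0,0.0,-0.002,1],[0.001,-0.002,0.079,0.0,0.0,-0.001,1]]]
end [486.4 -34.  101.1]
```

Call:
drive_tool(
  rows=[
    [[0.002,-0.002,0.079,0,0,-0.002,1],[0.002,-0.002,0.08,0,0,-0.002,1],[0.001,-0.002,0.079,0,0,-0.001,1],[0.001,-0.002,0.079,0,0,-0.002,1],[0.001,-0.002,0.079,0,0,-0.001,1]],
  ],
)

```text
t: 5.0
eef_pos: [486.4, -33.5, 100.5]
tcp_rot: [3.141, -0.0, 1.231]
ft_force: [0.3, -1.4, -0.8]
opening: 1.0
grip_force: 0.0
```

Call:
drive_tool(
  rows=[
    [[0,0,0,0,0,0,0.1],[0,0,0,0,0,0,0.1],[0,0,0,0,0,0,0.1],[0,0,0,0,0,0,0.1],[0,0,0,0,0,0,0.1]],
  ],
)

```text
t: 5.62
eef_pos: [486.5, -33.5, 101.4]
tcp_rot: [3.141, -0.0, 1.231]
ft_force: [-0.9, -0.4, 0.8]
opening: 0.529
grip_force: 0.0
```

Run:
```python
from h import *
s=env.state(); print(s["t"],s["eef_pos"],s["tcp_rot"],s["ft_force"],s["opening"],s["grip_force"])
p=env.read_camera("wrist"); cv2.imwrite("pics/w2.png",p["color"])
C=np.array([479,11.]); P=s["eef_pos"][:2]-C; r=np.hypot(*P); a0=np.arctan2(P[1],P[0]); print(r,np.rad2deg(a0))
pts=[np.r_[C+45*np.array([np.cos(a0+k*.25),np.sin(a0+k*.25)]),s["eef_pos"][2]] for k in range(1,11)]
plan(pts,YAW,0.1)
```

```text
5.625 [486.45050128 -33.46394957 101.41910461] [ 3.14106667e+00 -1.68484113e-04  1.23094480e+00] [-0.88260713 -0.41345483  0.76285277] 0.5285729398214031 0.0
45.08384167760781 -80.48773136510589
[[[0.027,0.036,0.0,0.0,0.0,0.0,0.1],[0.034,0.029,0.0,0.0,0.0,0.0,0.1],[0.041,0.019,0.0,0.0,0.0,0.0,0.1],[0.044,0.008,0.0,0.0,0.0,0.0,0.1],[0.045,-0.002,0.0,0.0,0.0,0.0,0.1]]]
[[[0.043,-0.014,0.0,0.0,0.0,0.0,0.1],[0.038,-0.024,0.0,0.0,0.0,0.0,0.1],[0.031,-0.032,0.0,0.0,0.0,0.0,0.1],[0.021,-0.04,0.0,0.0,0.0,0.0,0.1],[0.012,-0.043,0.0,0.0,0.0,0.0,0.1]]]
end [499.6  51.  101.3]
```

View pics/w2.png

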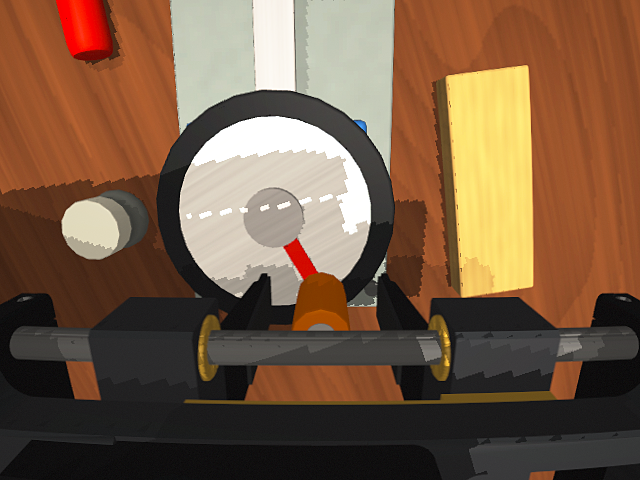

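The knob at (320,300) lies midway between the closing fingers, with the hub at (273,217). I'll finish closing and then start winding.

Call:
drive_tool(
  rows=[
    [[0,0,0,0,0,0,0.1],[0,0,0,0,0,0,0.1],[0,0,0,0,0,0,0.1],[0,0,0,0,0,0,0.1],[0,0,0,0,0,0,0.1]],
  ],
)

```text
t: 6.3
eef_pos: [486.3, -33.4, 101.1]
tcp_rot: [-3.141, -0.0, 1.231]
ft_force: [-1.2, 1.2, 0.6]
opening: 0.249
grip_force: 30.0
```

Call:
drive_tool(
  rows=[
    [[0.027,0.036,0,0,0,0,0.1],[0.034,0.029,0,0,0,0,0.1],[0.041,0.019,0,0,0,0,0.1],[0.044,0.008,0,0,0,0,0.1],[0.045,-0.002,0,0,0,0,0.1]],
  ],
)

```text
t: 6.92
eef_pos: [521.9, 5.0, 100.9]
tcp_rot: [-3.136, 0.001, 1.231]
ft_force: [-15.2, 0.2, 11.6]
opening: 0.249
grip_force: 30.0
```

Run:
```python
from h import *
s=env.state(); print(s["t"],s["eef_pos"],s["ft_force"],s["opening"],s["grip_force"])
P=s["eef_pos"][:2]-np.array([479,11.]); print(np.hypot(*P),np.rad2deg(np.arctan2(P[1],P[0])))
p=env.read_camera("wrist"); print([(d["score"],W(p,d["at"]).round(0)) for d in env.place_of("knob",p)[:1]])
```

```text
6.925 [521.87859589   4.99658501 100.94228268] [-15.24503182   0.1956275   11.64925594] 0.24876267325497964 30.003960728645325
43.296824099075565 -7.970149765922518
[(0.94, array([527.,   4.,  98.]))]
```

Inward force is 15 N, so the true axis is about 2 mm towards -x. I'll re-centre the circle and continue.

```bash
cat >> h.py <<'E'
def circ(C,cmd,n=10,da=.25,r=45):
    C=np.array(C); v=np.array(cmd[:2])-C; a=np.arctan2(v[1],v[0])
    plan([np.r_[C+r*np.array([np.cos(a+k*da),np.sin(a+k*da)]),101.2] for k in range(1,n+1)],YAW,.1,[*cmd[:2],101.2])
E
python3 -c "
from h import *
circ([477,11],[523.5,4.1])"
```

```text
[[[0.041,-0.022,0.0,0.0,0.0,0.0,0.1],[0.038,-0.024,0.0,0.0,0.0,0.0,0.1],[0.031,-0.033,0.0,0.0,0.0,0.0,0.1],[0.021,-0.039,0.0,0.0,0.0,0.0,0.1],[0.012,-0.043,0.001,0.0,0.0,0.0,0.1]]]
[[[0.0,-0.045,0.0,0.0,0.0,0.0,0.1],[-0.011,-0.044,0.0,0.0,0.0,0.0,0.1],[-0.021,-0.039,0.0,-0.001,0.0,0.0,0.1],[-0.031,-0.033,0.0,0.0,0.0,0.0,0.1],[-0.037,-0.025,0.001,-0.001,0.0,0.0,0.1]]]
end [445.3  43.1 101.1]
```

Call:
drive_tool(
  rows=[
    [[0.041,-0.022,0,0,0,0,0.1],[0.038,-0.024,0,0,0,0,0.1],[0.031,-0.033,0,0,0,0,0.1],[0.021,-0.039,0,0,0,0,0.1],[0.012,-0.043,0,0,0,0,0.1]],
  ],
)

```text
t: 7.65
eef_pos: [497.2, 51.2, 101.0]
tcp_rot: [-3.141, 0.001, 1.232]
ft_force: [-5.0, -13.8, 2.6]
opening: 0.247
grip_force: 30.0
```

Call:
drive_tool(
  rows=[
    [[0,-0.045,0,0,0,0,0.1],[-0.011,-0.044,0,0,0,0,0.1],[-0.021,-0.039,0,0,0,0,0.1],[-0.031,-0.033,0,0,0,0,0.1],[-0.037,-0.025,0,0,0,0,0.1]],
  ],
)

```text
t: 8.28
eef_pos: [445.5, 43.1, 101.2]
tcp_rot: [3.14, -0.001, 1.231]
ft_force: [5.4, -4.7, -6.8]
opening: 0.245
grip_force: 30.0
```

Run:
```python
from h import *
s=env.state(); print(s["t"],s["eef_pos"],s["ft_force"],s["opening"],s["grip_force"],s["tcp_rot"])
p=env.read_camera("wrist"); cv2.imwrite("pics/w3.png",p["color"]); print([(d["score"],W(p,d["at"]).round(0)) for d in env.place_of("knob",p)[:1]])
circ([477,11],[445.3,43.1],15)
```

```text
8.275 [445.47883861  43.06884893 101.17821811] [ 5.36208053 -4.68778006 -6.77087317] 0.24486913773396665 29.99906748533249 [ 3.14020554e+00 -5.84619755e-04  1.23132204e+00]
[(0.74, array([450.,  40.,  96.]))]
[[[-0.043,-0.014,0.0,0.0,0.0,0.0,0.1],[-0.044,-0.003,0.0,0.0,0.0,0.0,0.1],[-0.045,0.007,0.0,0.0,0.0,0.0,0.1],[-0.041,0.019,0.0,0.0,0.0,0.0,0.1],[-0.035,0.028,0.0,0.0,0.0,0.0,0.1]]]
[[[-0.027,0.036,0.0,0.0,0.0,0.0,0.1],[-0.017,0.041,0.0,0.0,0.0,0.0,0.1],[-0.007,0.044,0.0,0.0,0.0,0.0,0.1],[0.005,0.045,0.0,0.0,0.0,0.0,0.1],[0.015,0.042,0.0,0.0,0.0,0.0,0.1]]]
[[[0.026,0.037,0.0,0.0,0.0,0.0,0.1],[0.034,0.03,0.0,0.0,0.0,0.0,0.1],[0.04,0.02,0.0,0.0,0.0,0.0,0.1],[0.043,0.01,0.0,0.0,0.0,0.0,0.1],[0.045,-0.002,0.0,0.0,0.0,0.0,0.1]]]
end [521.2   2.7 101.3]
```

View pics/w3.png

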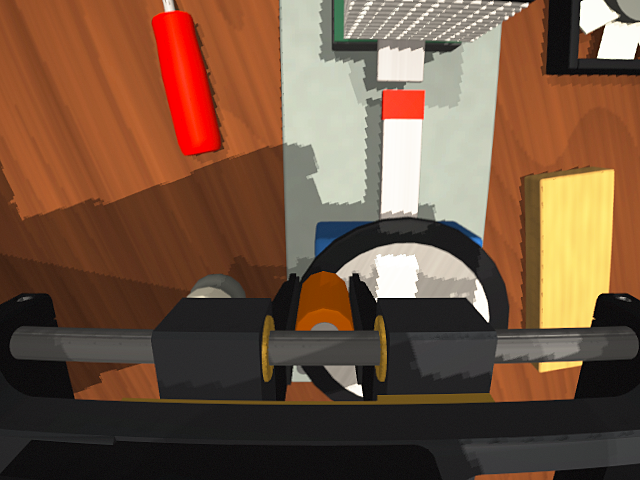

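The knob is gripped at (323,305). The latch's red tip at (403,105) has already drawn back past the mounting bar at (400,62). I'll keep winding.

Call:
drive_tool(
  rows=[
    [[-0.043,-0.014,0,0,0,0,0.1],[-0.044,-0.003,0,0,0,0,0.1],[-0.045,0.007,0,0,0,0,0.1],[-0.041,0.019,0,0,0,0,0.1],[-0.035,0.028,0,0,0,0,0.1]],
  ],
)

```text
t: 9.0
eef_pos: [436.7, -9.8, 101.1]
tcp_rot: [-3.141, -0.0, 1.231]
ft_force: [3.5, 3.8, -3.3]
opening: 0.248
grip_force: 30.0
```

Call:
drive_tool(
  rows=[
    [[-0.027,0.036,0,0,0,0,0.1],[-0.017,0.041,0,0,0,0,0.1],[-0.007,0.044,0,0,0,0,0.1],[0.005,0.045,0,0,0,0,0.1],[0.015,0.042,0,0,0,0,0.1]],
  ],
)

```text
t: 9.62
eef_pos: [484.1, -33.9, 101.1]
tcp_rot: [3.141, -0.0, 1.231]
ft_force: [-2.4, 2.0, 0.6]
opening: 0.247
grip_force: 30.0
```

Run:
```python
from h import *
s=env.state(); print(s["t"],s["eef_pos"],s["ft_force"],s["opening"],s["grip_force"],s["tcp_rot"])
P=s["eef_pos"][:2]-[477,10.5]; a=np.rad2deg(np.arctan2(P[1],P[0])); print("crank deg",a+109.4, "of 418")
```

```text
9.625 [484.08021111 -33.8586572  101.12360819] [-2.39814981  1.95182651  0.60867078] 0.24727163771172161 30.000033974647522 [ 3.14126338e+00 -2.08773080e-05  1.23081379e+00]
crank deg 28.46864649595436 of 418
```

Call:
drive_tool(
  rows=[
    [[0.026,0.037,0,0,0,0,0.1],[0.028,0.025,0,0,0,0,0.1],[0.009,0.006,0,0,0,0,0.1],[0.009,0.005,0,0,0,0,0.1],[0,0,0,0,0,0,0.1]],
  ],
)

```text
t: 10.25
eef_pos: [505.5, -23.8, 101.1]
tcp_rot: [-3.14, 0.002, 1.232]
ft_force: [-5.6, -17.2, 0.8]
opening: 0.247
grip_force: 30.0
```

Run:
```python
from h import *
s=env.state(); print(s["t"],s["eef_pos"],s["ft_force"],s["opening"],s["grip_force"],s["tcp_rot"])
P=s["eef_pos"][:2]-[477,10.5]; a=np.rad2deg(np.arctan2(P[1],P[0])); print("crank deg",a+109.4+360, "of 418")
```

```text
10.25 [505.45121975 -23.81110319 101.09481093] [ -5.62332518 -17.15925482   0.84683769] 0.24723788578021033 30.000423789024353 [-3.14030276e+00  2.23153515e-03  1.23214409e+00]
crank deg 419.06597078428683 of 418
```

That is the stop: 419° with 17 N resisting. I'll release and rise.

Call:
drive_tool(
  rows=[
    [[-0.006,-0.004,0,0,0,0,0.5],[0,0,0,0,0,0,0.5],[0,0,0,0,0,0,0.5],[0,0,0,0,0,0,0.5],[0,0,-0.04,0,0,0,0.5]],
  ],
)

```text
t: 10.88
eef_pos: [504.6, -23.6, 111.0]
tcp_rot: [-3.14, 0.0, 1.231]
ft_force: [-0.3, 0.1, 0.0]
opening: 0.501
grip_force: 0.0
```

Call:
drive_tool(
  rows=[
    [[0,0,-0.1,0,0,0,1],[0,0,-0.15,0,0,0,1],[0,0,-0.15,0,0,0,1],[0,0,0,0,0,0,1]],
  ],
)

```text
t: 11.38
eef_pos: [505.8, -23.9, 214.1]
tcp_rot: [3.136, -0.001, 1.231]
ft_force: [-0.3, 0.9, 0.2]
opening: 0.862
grip_force: 0.0
```

Run:
```python
from h import *
s=env.state(); print(s["t"],s["eef_pos"],s["tcp_rot"])
p=env.read_camera("wrist"); cv2.imwrite("pics/w4.png",p["color"])
for n in ["crank_axis","knob","latch_tip","cooler","seat"]:
    for d in env.place_of(n,p)[:1]: print(n,round(d["score"],2),W(p,d["at"]).round(1))
u=np.array([.332,.943]); S=np.array([477,10.5])+180*u; print("seat",S)
plan(line(s["eef_pos"],[*(S-[20,55]),205],5),YAW,1)
```

```text
11.375 [505.80232277 -23.88647338 214.1286139 ] [ 3.13625563e+00 -1.01724920e-03  1.23110631e+00]
crank_axis 0.7 [480.2  14.7  96.6]
knob 0.56 [509.7 -27.7  97.5]
latch_tip 0.6 [517.9 104.6  52.5]
seat [536.76 180.24]
[[[0.117,-0.027,-0.008,0.0,0.0,0.0,1],[0.115,-0.031,0.007,0.0,0.0,0.0,1],[0.115,-0.032,0.008,0.0,0.0,0.0,1],[0.116,-0.031,0.007,0.0,0.0,0.0,1],[0.115,-0.032,0.007,-0.001,0.0,0.0,1]]]
end [516.7 125.2 205.1]
```

View pics/w4.png

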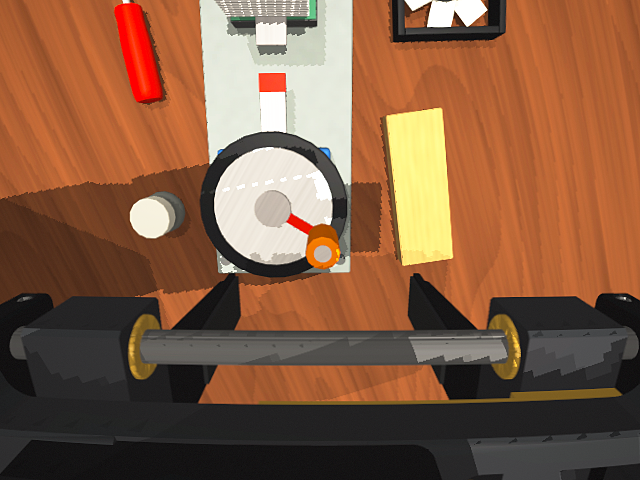

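The latch tip at (272,73) is well clear of the bar end at (270,45), so the crank is wound back. Now over towards the cooler.

Call:
drive_tool(
  rows=[
    [[0.116,-0.027,0.005,0,0,0,1],[0.115,-0.031,0.005,0,0,0,1],[0.115,-0.032,0.005,0,0,0,1],[0.116,-0.031,0.005,0,0,0,1],[0.115,-0.032,0.005,0,0,0,1]],
  ],
)

```text
t: 12.3
eef_pos: [516.8, 125.9, 204.1]
tcp_rot: [-3.14, 0.001, 1.231]
ft_force: [1.0, -0.0, -0.1]
opening: 1.002
grip_force: 0.0
```

Call:
drive_tool(
  rows=[
    [[0,0,0,0,0,0,1],[0,0,0,0,0,0,1]],
  ],
)

```text
t: 12.55
eef_pos: [516.7, 124.5, 204.4]
tcp_rot: [-3.141, 0.0, 1.231]
ft_force: [-0.2, -0.2, 0.1]
opening: 0.999
grip_force: 0.0
```

Run:
```python
from h import *
s=env.state(); print(s["t"],s["eef_pos"],s["tcp_rot"],s["opening"])
p=env.read_camera("wrist"); cv2.imwrite("pics/w5.png",p["color"])
for n in ["cooler","seat","latch_tip"]:
    for d in env.place_of(n,p)[:1]: print(n,round(d["score"],2),W(p,d["at"]).round(1))
```

```text
12.55 [516.72075323 124.49523841 204.42483794] [-3.14077903e+00  4.88208443e-04  1.23125722e+00] 0.9986776870831964
cooler 0.61 [539.2 178.6  38. ]
latch_tip 0.75 [517.1 101.8  52.1]
```

View pics/w5.png

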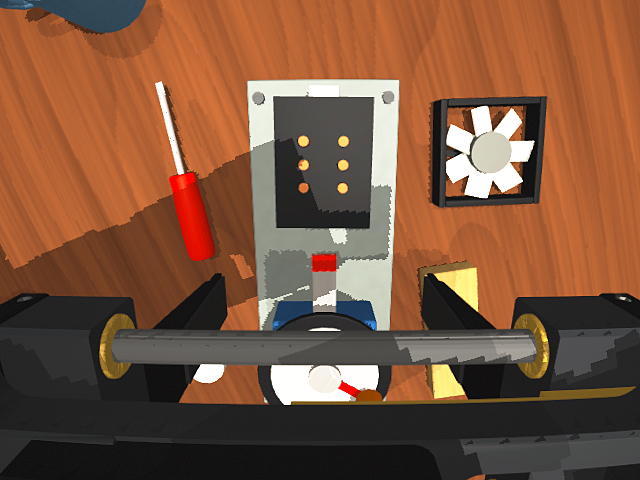

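The cooler's black top has corners at about (273,97), (374,97), (371,228) and (276,227). I'll unproject those at z=120.

Run:
```python
from h import *
s=env.state(); p=env.read_camera("wrist")
Q=np.array([unp(p,q,120)[:2] for q in [(273,97),(374,97),(371,228),(276,227)]]); print(Q.round(1))
c=Q.mean(0); v=(Q[0]+Q[1]-Q[2]-Q[3])/2; w=(Q[1]+Q[2]-Q[0]-Q[3])/2
print(c,np.hypot(*v),np.hypot(*w),np.rad2deg(np.arctan2(v[1],v[0])),np.rad2deg(np.arctan2(w[1],w[0]))+90)
plan(line(s["eef_pos"],[*c,204],5),YAW,1)
```

```text
[[522.9 226.9]
 [579.1 207. ]
 [553.1 132. ]
 [496.1 152.8]]
[537.82133818 179.68995408] 79.115691823284 60.142396088692 70.49320643397978 70.17885598551628
[[[0.047,0.001,0.001,0.0,0.0,0.0,1],[0.048,0.001,0.001,0.0,0.0,0.0,1],[0.047,0.001,0.0,0.0,0.0,0.0,1],[0.047,0.001,0.001,0.0,0.0,0.0,1],[0.048,0.001,0.001,0.0,0.0,-0.001,1]]]
end [537.9 179.7 203.9]
```

The sizes match the stated 80 × 60 mm. I'll move over, descend to z≈94 and close.

Call:
drive_tool(
  rows=[
    [[0.047,0,0,0,0,0,1],[0.048,0,0,0,0,0,1],[0.047,0.001,0,0,0,0,1],[0.047,0,0,0,0,0,1],[0.047,0.001,0,0,0,0,1]],
  ],
)

```text
t: 13.42
eef_pos: [537.3, 181.3, 204.8]
tcp_rot: [-3.142, -0.0, 1.231]
ft_force: [0.6, 0.2, -0.6]
opening: 0.996
grip_force: 0.0
```

Call:
drive_tool(
  rows=[
    [[0,0,0.09,0,0,0,1],[0,0,0.1,0,0,0,1],[0,0,0.1,0,0,0,1],[0,0,0.09,0,0,0,1],[0,0,0.06,0,0,0,1]],
  ],
)

```text
t: 14.05
eef_pos: [537.0, 180.7, 93.8]
tcp_rot: [-3.141, 0.0, 1.231]
ft_force: [0.7, -0.8, 0.0]
opening: 1.006
grip_force: 0.0
```

Call:
drive_tool(
  rows=[
    [[0,0,0,0,0,0,0.4],[0,0,0,0,0,0,0.4],[0,0,0,0,0,0,0.4],[0,0,0,0,0,0,0.4],[0,0,0,0,0,0,0.4]],
  ],
)

```text
t: 14.68
eef_pos: [537.0, 180.5, 95.4]
tcp_rot: [3.141, -0.0, 1.231]
ft_force: [-2.8, 0.8, 6.3]
opening: 0.626
grip_force: 30.0
```

Call:
drive_tool(
  rows=[
    [[0,0,0,0,0,0,0.4],[0,0,0,0,0,0,0.4]],
  ],
)

```text
t: 14.92
eef_pos: [537.0, 180.4, 95.4]
tcp_rot: [3.141, -0.0, 1.231]
ft_force: [-2.8, 0.6, 6.2]
opening: 0.628
grip_force: 30.0
```

Gripped at 60 mm opening with 30 N. Lifting gently.

Call:
drive_tool(
  rows=[
    [[0,0,-0.02,0,0,0,0.4],[0,0,-0.03,0,0,0,0.4],[0,0,-0.04,0,0,0,0.4],[0,0,-0.05,0,0,0,0.4],[0,0,-0.06,0,0,0,0.4]],
  ],
)

```text
t: 15.55
eef_pos: [537.0, 180.4, 145.9]
tcp_rot: [3.142, -0.0, 1.231]
ft_force: [0.7, 0.8, -4.5]
opening: 0.633
grip_force: 30.0
```

Call:
drive_tool(
  rows=[
    [[0,0,-0.07,0,0,0,0.4],[0,0,-0.08,0,0,0,0.4],[0,0,-0.08,0,0,0,0.4],[0,0,-0.06,0,0,0,0.4],[0,0,-0.03,0,0,0,0.4]],
  ],
)

```text
t: 16.18
eef_pos: [537.1, 180.4, 226.0]
tcp_rot: [3.141, -0.001, 1.231]
ft_force: [-0.5, 0.3, -5.3]
opening: 0.629
grip_force: 30.0
```

Call:
drive_tool(
  rows=[
    [[0,0,0,0,0,0,0.4],[0,0,0,0,0,0,0.4],[0,0,0,0,0,0,0.4],[0,0,0,0,0,0,0.4],[0,0,0,0,0,0,0.4]],
  ],
)

```text
t: 16.8
eef_pos: [537.0, 180.4, 224.7]
tcp_rot: [-3.141, 0.0, 1.231]
ft_force: [-0.2, 0.8, -6.1]
opening: 0.627
grip_force: 30.0
```

Run:
```python
from h import *
s=env.state(); print(s["t"],s["eef_pos"],s["tcp_rot"],s["ft_force"],s["moment"],s["opening"],s["grip_force"])
p=env.read_camera("scene"); im=cv2.resize(p["color"][80:330,160:480],None,fx=2.4,fy=2.4); cv2.imwrite("pics/s6.png",im)
for c in ["scene","wrist","top"]:
    q=p if c=="scene" else env.read_camera(c)
    for n in ["cooler","knob"]:
        for d in env.place_of(n,q)[:1]: print(c,n,round(d["score"],2),W(q,d["at"]).round(1))
```

```text
16.8 [537.00560994 180.37698966 224.69511351] [-3.14133011e+00  1.08779147e-04  1.23102893e+00] [-0.23234323  0.76155878 -6.1471208 ] [-0.10030055  0.13953379 -0.02792125] 0.6265817702571411 29.99905675649643
scene cooler 0.73 [536.9 175.2 166.1]
scene knob 0.94 [507.1 -24.1  93.9]
wrist cooler 0.96 [539.7 177.5 168.4]
top knob 0.71 [505.6 -25.1  93.9]
```

View pics/s6.png

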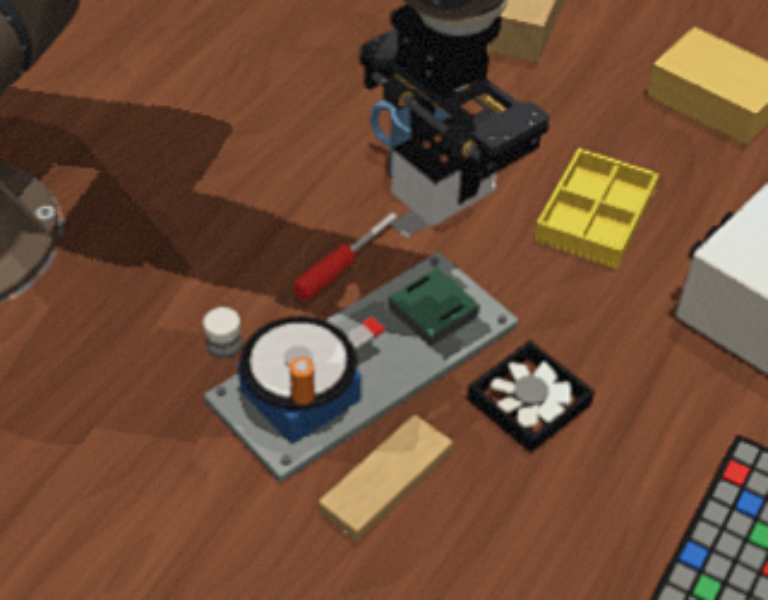

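The cooler is held level at (445,185) px with its underside at about 166 mm. The seat below is empty at (435,300) and the knob is still at its stop at (300,380). Handing in.

```bash
python3 -c "
from cell import env
print(env.job_done())"
```

```text
the job is handed in; nothing more can be done
None
```

The crank is wound back to its stop, and the job was handed in with the cooler held level about 130 mm above its seat and nothing else moved as far as the last picture shows; the hand-in returned no verdict.

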